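# Tip the instrument housing onto its back and push it up to the stop

## Task

Get the beige instrument housing ready for unscrewing its front panel: tip it over by pushing so that it lies on its back on the green plate with the panel facing up, then push it along the plate until its head end sits flush and square against the aluminium stop bar. Only push it, without squeezing, picking up or shoving it hard, and leave the solder reel, the jar and the screwdriver where they are.

Things in the scene. Friction and masses are not known exactly. Their poses are not given: they have to be found in the camera images.
- housing: Beige box, 130 mm tall, 90 wide (own y), 44 deep (own x), 0.25-0.5 kg, loose; starts standing on its foot end on the plate, back towards the stop bar within 8 degrees. Origin: centre of the foot end face. Own z: foot to head. Own x: out of the front panel (grey, dark window near the head, three coloured buttons); panel face at x=+22 mm, plain back at -22 mm. Lying on its back: 44 mm high, x up.
- housing_head (a point): Centre of the housing's head end face, 130 mm from its origin along its z.
- housing_heel (a point): Middle of the housing's back lower edge (22 mm behind its origin along -x); the housing pivots over this edge when it falls onto its back, and the edge stays down on the plate.
- plate: Green plate fixed to the bench, 320 mm (own x) by 210 mm (own y), top 8 mm above the bench. Origin: centre of its underside. Aluminium stop bar along the whole -x end: 14 mm thick, top 34 mm above the bench, inner face at x=-140 mm. The housing starts 70-105 mm from the centre towards +x; simply tipped over, its head lands 60-100 mm short of the bar.
- reel: Solder wire reel, black flanges with grey wire, standing flat on the bench beside the plate, 54 mm diameter, 45 mm high, loose; origin at the centre of its underside. Bystander.
- jar: Small jar with a blue cap beside the plate, 48 mm diameter, 62 mm high, loose; origin at the centre of its underside. Bystander.
- driver: Screwdriver with a red handle lying on the bench beside the plate, parallel to the plate's long side within about 15 degrees, about 200 mm long, loose; origin under its middle. Bystander.

How it is judged:
By the outcome, as a careful person would: the job done as asked, in the order asked, and still so for the second after the job is handed in, with the robot touching nothing.
It also fails if it takes over 45 s, if anything falls off the work surface, if the arm or the gripper's body presses on something with over 40 N, if the wrist force passes 120 N, or if a joint passes its speed limit or range.

## Robot

A 7-joint arm with a two-finger parallel gripper is mounted at the origin on the work surface. World frame = base frame: x ahead of the robot, y to its left, z up, the work surface at z = 0. Lengths are in m, angles in rad, forces in N, time in s.
With the tool pointing down it reaches from about 0.425 to 0.825 m from the base axis. Payload 3.6 kg.
Tool frame: the origin (TCP) lies midway between the tips of the shut fingers; the grasp point (between the pads) lies 19 mm behind it; z points along the fingers, y is the line along which they close (so a half turn about z gives the same grasp; the last joint's range is limited). The gripper opens to 93 mm and grips with 3 to 60 N. Pads are 15 mm wide; open, the fingers measure 128 mm over their backs; the gripper's body (75 mm by 188 mm) begins 65 mm behind the grasp point.
Start: joints at [1.091, 0.615, -0.013, 1.423, 0.008, 1.103, -0.04], TCP at [0.284, -0.584, 0.219] pointing down, gripper open.
Joint ranges: [-3.12, 3.12], [-0.3, 2.06], [-1.34, 1.32], [0.26, 2.42], [-1.36, 4.5], [0.01, 1.98], [-2.84, 2.84]. Speed limits (rad/s): [2.79, 2.79, 3.14, 3.14, 3.14, 3.14, 3.14].

## Interface

Orientations are given as a rotation vector (axis times angle).
In Python, from plant import * gives the robot as it stands. The module is installed in compiled form; this text tells all that it offers.
- The arm moves only by the tool move_arm, never from a script. Its argument "plan" is a list of rows, each a list of 3 entries, a list of its own where there are three numbers: the turn, a rotation vector about the world's x, y, z in units of 0.12 rad (1.0 is 0.12 rad), then the shift along the world's x, y, z in units of 30 mm (1.0 is 30 mm), then the opening, from -1 (shut) to 1 (fully open). In form: [[[rx, ry, rz], [dx, dy, dz], jaw], ...]. A call has 1 to 8 rows; each row shifts and turns the commanded pose from where the row before left it; what a row does not reach is not made up. A row lasts 1/10 s, in which the tool goes at most 50 mm and 8.59 degrees, less where a joint would pass 70% of its speed; a pose out of reach is approached as far as the arm can. A call with a number of a shift or a turn outside -1 to 1 is refused whole. A call with a gripper value outside its range is refused whole. The fingers move at their own pace and stop on an object; the grip force is fixed at half the most. Time passes only in rows, so rows that do not move let the fingers close. It gives the time, the measured TCP pose, the force, the opening and the grip force at its end, in the units of the state.
- sense(): the state, without advancing time (a new reading comes with each control period).
- snapshot(name): name is "side" or "top" or "wrist"; returns a dict with "image" (384x512x3 uint8, red, green, blue), "intrinsics" (3x3 intrinsics, pixels), "rvec" (rotation vector, rad) and "tvec" (3), from world to camera coordinates, as OpenCV has them. Camera axes: x right, y down, z forward; pixel columns grow to the right and rows downward; lengths in m; the calibration is good to about 2 mm. A picture is of the moment at which its call begins. There is no depth.
- hand_in(): hands the job in; it is judged then, once.
The state is a dict: "clock": time; "joint_pos": joint angles; "joint_vel": joint speeds; "tau": joint torques, N m; "eef_pos": TCP position; "eef_rot": TCP orientation; "force": force on the tool from outside, world axes, zero at the start; "torque": the same for the moment, N m; "finger_gap": finger opening in m; "grip_force": force on a finger pad.
Only numpy, scipy, OpenCV 4.12 (cv2) and the standard library are available. Lean on these libraries where they do the work, as an engineer would, in place of code of your own. Each camera call takes 0.05 s, during which the arm holds its last target. There are 200 camera calls.

## Working session

There is one attempt and no reset: what is moved stays moved. The work goes in short steps, Python scripts to look and compute and a tool call to move; the robot and the scene stay as the last step left them, time stands still between calls to the robot, and variables do not carry over. Pictures are saved under pics/ and viewed, at most 10 in all, crops included, and the job is handed in when it is done.

Besides the shell and the picture viewer there is one more tool, called after "Request:" as name([rows], argument=value, ...), one row to a line, values as JSON. move_arm: Moves the arm, as the interface text tells. Its arguments: {"type":"object","properties":{"plan":{"type":"array"}},"required":["plan"]}

```bash
mkdir -p pics
cat > h.py <<'E'
from plant import *
import numpy as np, cv2
def snap(n,save=None):
    s=snapshot(n)
    if save: cv2.imwrite('pics/'+save+'.png',s['image'][:,:,::-1])
    return s
def ray(s,uv):
    R=cv2.Rodrigues(np.array(s['rvec'],float))[0];t=np.array(s['tvec'],float).ravel()
    d=R.T@np.linalg.inv(s['intrinsics'])@np.array([uv[0],uv[1],1.]);return -R.T@t,d
def onz(s,uv,z):
    c,d=ray(s,uv);return c+d*(z-c[2])/d[2]
def two(s1,u1,s2,u2):
    c1,d1=ray(s1,u1);c2,d2=ray(s2,u2)
    k=np.linalg.lstsq(np.c_[d1,-d2],c2-c1,rcond=None)[0]
    a=c1+k[0]*d1;b=c2+k[1]*d2;return (a+b)/2,np.linalg.norm(a-b)
E
python3 - <<'E'
from h import *
np.set_printoptions(precision=4,suppress=True)
a=snap('side','s0');b=snap('top','t0')
cv2.imwrite('pics/c0.png',cv2.resize(np.hstack([a['image'],b['image']])[:,:,::-1],(800,300)))
st=sense();print({k:st[k] for k in('clock','eef_pos','eef_rot','force','finger_gap')})
for s in(a,b):print(ray(s,(256,192)))
E
```

```text
{'clock': 0.1, 'eef_pos': array([ 0.2841, -0.5839,  0.2177]), 'eef_rot': array([-3.0593, -0.7048,  0.0008]), 'force': array([-0.8674,  0.3228,  0.2216]), 'finger_gap': 0.09280971935133105}
(array([ 0.336 , -0.3963,  0.5818]), array([ 0.3416,  0.6361, -0.6922]))
(array([ 0.4454, -0.0003,  0.8185]), array([ 0.1515, -0.0161, -0.9885]))
```

View pics/t0.png

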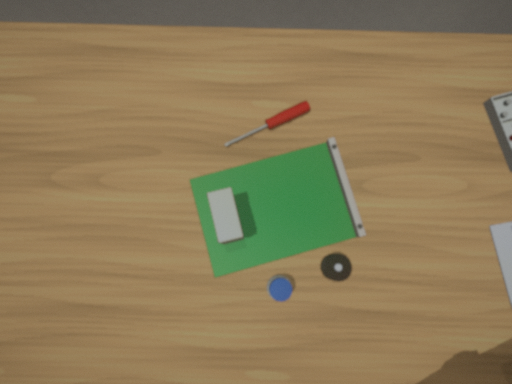

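View pics/s0.png

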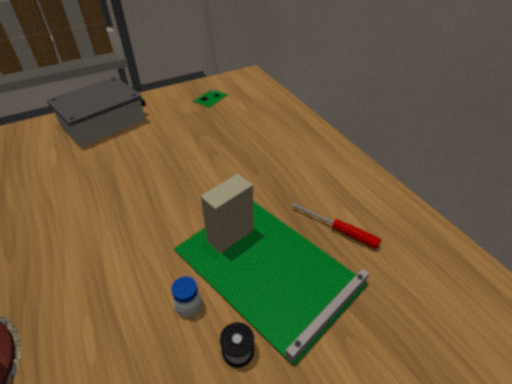

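The top view shows the plate with corners near (191,180), (217,276), (364,235) and (331,140). The bar is at its right end, the housing's top quad spans (208,190) to (243,240), the driver is above, and the jar (281,289) and reel (336,267) are below. The side view agrees: the housing stands upright with its plain back towards the bar.

```bash
cat >> h.py <<'E'
def big(m):
    m=cv2.morphologyEx(m.astype(np.uint8)*255,cv2.MORPH_OPEN,np.ones((3,3)))
    c=max(cv2.findContours(m,cv2.RETR_EXTERNAL,cv2.CHAIN_APPROX_NONE)[0],key=cv2.contourArea);return c[:,0,:].astype(np.float32)
def rect(c,s,z):
    P=np.array([onz(s,u,z)[:2] for u in c]);return cv2.minAreaRect((P*1000).astype(np.float32))
E
python3 - <<'E'
from h import *
np.set_printoptions(precision=4,suppress=True)
b=snap('top');a=snap('side')
for n,s in(('top',b),('side',a)):
    hsv=cv2.cvtColor(s['image'],cv2.COLOR_RGB2HSV);H,S,V=[hsv[...,i].astype(int) for i in range(3)]
    g=(H>50)&(H<75)&(S>150)
    c=cv2.convexHull(big(g));print(n,'plate (no bar)',rect(c[:,0],s,.008),cv2.boxPoints(rect(c[:,0],s,.008)))
    for nm,m in(('blue',(H>105)&(H<125)&(S>150)),('red',((H<5)|(H>175))&(S>180)&(V>80))):
        c=big(m);print(nm,c.mean(0),onz(s,c.mean(0),.062 if nm=='blue' else .012),rect(c,s,.062 if nm=='blue' else .012))
    for p in ([(225,215),(345,185),(240,250)] if n=='top' else [(230,190),(225,225),(235,185),(325,315)]): print(p,hsv[p[1],p[0]])
    # bar & box: low saturation bright
    m=((S<75)&(V>90)).astype(np.uint8)
    k,l,st,ce=cv2.connectedComponentsWithStats(m)
    for i in range(1,k):
        if 200<st[i,4]<4000:print('comp',st[i],ce[i],cv2.minAreaRect(np.argwhere(l==i)[:,::-1].astype(np.float32)),
          cv2.boxPoints(rect(np.argwhere(l==i)[:,::-1].astype(np.float32),s,.138)).round(0).tolist(),
          cv2.boxPoints(rect(np.argwhere(l==i)[:,::-1].astype(np.float32),s,.034)).round(0).tolist())
E
```

```text
Traceback (most recent call last):
  File "h.py", line 18, in big
    c=max(cv2.findContours(m,cv2.RETR_EXTERNAL,cv2.CHAIN_APPROX_NONE)[0],key=cv2.contourArea);return c[:,0,:].astype(np.float32)
ValueError: max() iterable argument is empty
```

Run:
```python
from h import *
np.set_printoptions(precision=4,suppress=True)
a=cv2.imread('pics/s0.png');b=cv2.imread('pics/t0.png')
for im,ps in((b,[(225,215),(228,239),(345,185),(280,200),(281,289),(290,115),(240,205),(150,150)]),(a,[(217,235),(240,220),(230,190),(325,315),(280,280),(185,289)])):
    h=cv2.cvtColor(im,cv2.COLOR_BGR2HSV)
    for p in ps: print(p,h[p[1],p[0]])
```

```text
(225, 215) [ 55   9 166]
(228, 239) [ 38  13 155]
(345, 185) [ 24  16 161]
(280, 200) [ 66 140 137]
(281, 289) [109 132 149]
(290, 115) [  3 187 154]
(240, 205) [ 62 115 100]
(150, 150) [ 17 108 147]
(217, 235) [17 69 70]
(240, 220) [14 73 66]
(230, 190) [ 24  57 152]
(325, 315) [ 11  24 146]
(280, 280) [ 69 238 106]
(185, 289) [108 217 134]
```

Run:
```python
from h import *
np.set_printoptions(precision=4,suppress=True)
b=snap('top');a=snap('side')
for n,s in(('top',b),('side',a)):
    hsv=cv2.cvtColor(s['image'],cv2.COLOR_RGB2HSV);H,S,V=[hsv[...,i].astype(int) for i in range(3)]
    c=cv2.convexHull(big((H>50)&(H<78)&(S>80)&(V>50)));r=rect(c[:,0],s,.008);print(n,'plate',r,cv2.boxPoints(r).round().tolist())
    for nm,m,z in(('blue',(H>100)&(H<125)&(S>90),.062),('red',((H<6)|(H>175))&(S>150)&(V>80)&(np.arange(512)>100),.012)):
        c=big(m);r=rect(c,s,z);print(nm,c.mean(0),r)
    m=((S<75)&(V>120) if n=='side' else (S<50)&(V>120)).astype(np.uint8)
    m[:130 if n=='top' else 170]=0;m[:,400:]=0
    k,l,st,ce=cv2.connectedComponentsWithStats(m)
    for i in range(1,k):
        if 150<st[i,4]<4000:
            p=np.argwhere(l==i)[:,::-1].astype(np.float32)
            print('comp',st[i],ce[i],cv2.boxPoints(cv2.minAreaRect(p)).round(1).tolist())
            for z in(.138,.034):r=rect(p,s,z);print(z,r,cv2.boxPoints(r).round().tolist())
```

```text
top plate ((537.904052734375, -47.18989562988281), (206.7030487060547, 299.5533142089844), 16.912185668945312) [[395.0, 66.0], [483.0, -221.0], [680.0, -160.0], [593.0, 126.0]]
blue [280.2712 288.7797] ((379.05242919921875, -61.55508041381836), (39.12928009033203, 38.11152267456055), 46.52994918823242)
red [287.7363 114.3297] ((739.2291259765625, -78.47985076904297), (21.214717864990234, 97.91520690917969), 27.32718276977539)
comp [328 137  34  89 620] [344.8177 181.9097] [[327.20001220703125, 138.5], [334.0, 136.39999389648438], [362.1000061035156, 223.6999969482422], [355.29998779296875, 225.8000030517578]]
0.138 ((574.1395263671875, -166.88363647460938), (162.48660278320312, 12.685201644897461), 16.886486053466797) [[495.0, -184.0], [498.0, -197.0], [654.0, -149.0], [650.0, -137.0]]
0.034 ((593.8226928710938, -192.34805297851562), (187.3203582763672, 14.62397575378418), 16.886491775512695) [[502.0, -213.0], [506.0, -227.0], [686.0, -172.0], [681.0, -158.0]]
comp [ 207  188   36   55 1321] [224.5352 214.7623] [[206.10000610351562, 192.3000030517578], [231.3000030517578, 186.3999938
[... 1283 characters left out ...]
40625), (108.53250885009766, 51.6252326965332), 15.030021667480469) [[492.0, 155.0], [505.0, 105.0], [610.0, 133.0], [597.0, 183.0]]
comp [297 277  64  68 704] [327.8196 310.6477] [[295.8999938964844, 338.29998779296875], [354.8999938964844, 275.29998779296875], [361.3999938964844, 281.29998779296875], [302.3999938964844, 344.29998779296875]]
0.138 ((537.2647094726562, -233.98231506347656), (130.22659301757812, 11.093372344970703), 16.89822006225586) [[473.0, -248.0], [477.0, -258.0], [601.0, -220.0], [598.0, -210.0]]
0.034 ((584.4287719726562, -195.9437255859375), (160.7429962158203, 13.692930221557617), 16.89822006225586) [[506.0, -213.0], [510.0, -226.0], [663.0, -179.0], [659.0, -166.0]]
```

The two views agree. Panel-to-bar direction is u=(0.291,-0.957), the bar face is at s≈350 mm, the housing is centred at s≈108 mm and 1.8° off square. I'll move behind the panel with the fingers half open, giving two contact points and no squeeze.

Request:
move_arm([
  [[0, 0, 0.48], [0.29, 0.95, 0], 0.1],
  [[0, 0, 0.48], [0.29, 0.95, 0], 0.1],
  [[0, 0, 0.48], [0.29, 0.95, 0], 0.1],
  [[0, 0, 0.48], [0.29, 0.95, 0], 0.1],
  [[0, 0, 0.48], [0.29, 0.95, 0], 0.1],
  [[0, 0, 0.48], [0.29, 0.95, 0], 0.1],
  [[0, 0, 0.48], [0.29, 0.95, 0], 0.1],
  [[0, 0, 0.48], [0.29, 0.95, 0], 0.1],
])

```text
clock: 1.1
eef_pos: [0.3542, -0.3553, 0.2188]
eef_rot: [2.818, 1.389, 0.0]
force: [0.6, -0.6, 0.1]
finger_gap: 0.051
grip_force: 0.0
```

Request:
move_arm([
  [[0, 0, 0.48], [0.29, 0.95, 0], 0.1],
  [[0, 0, 0.48], [0.29, 0.95, 0], 0.1],
  [[0, 0, 0.48], [0.29, 0.95, 0], 0.1],
  [[0, 0, 0.48], [0.29, 0.95, 0], 0.1],
  [[0, 0, 0.48], [0.29, 0.95, 0], 0.1],
  [[0, 0, 0.48], [0.29, 0.95, 0], 0.1],
  [[0, 0, 0.48], [0.29, 0.95, 0], 0.1],
  [[0, 0, 0.48], [0.29, 0.95, 0], 0.1],
])

```text
clock: 1.9
eef_pos: [0.4239, -0.1274, 0.2189]
eef_rot: [2.426, 1.995, 0.0]
force: [-0.2, -0.7, 0.1]
finger_gap: 0.0511
grip_force: 0.0
```

Request:
move_arm([
  [[0, 0, 0.48], [0.29, 0.95, 0], 0.1],
  [[0, 0, 0.48], [0.29, 0.95, 0], 0.1],
  [[0, 0, 0.48], [0.29, 0.95, 0], 0.1],
  [[0, 0, 0.48], [0.29, 0.95, 0], 0.1],
  [[0, 0, 0.48], [0.29, 0.95, 0], 0.1],
  [[0, 0, 0.48], [0.29, 0.95, 0], 0.1],
  [[0, 0, 0.48], [0.29, 0.95, 0], 0.1],
  [[0, 0, 0.48], [0.29, 0.95, 0], 0.1],
])

```text
clock: 2.7
eef_pos: [0.4935, 0.1005, 0.2188]
eef_rot: [1.906, 2.497, 0.0]
force: [0.1, -0.1, 0.2]
finger_gap: 0.0512
grip_force: 0.0
```

Request:
move_arm([
  [[0, 0, 0], [0, 0, -0.87], 0.1],
  [[0, 0, 0], [0, 0, -0.87], 0.1],
  [[0, 0, 0], [0, 0, -0.87], 0.1],
  [[0, 0, 0], [0, 0, -0.87], 0.1],
  [[0, 0, 0], [0.08, -0.28, 0], 0.1],
  [[0, 0, 0], [0.08, -0.28, 0], 0.1],
  [[0, 0, 0], [0, 0, 0], 0.1],
])

```text
clock: 3.4
eef_pos: [0.4996, 0.0807, 0.1154]
eef_rot: [1.912, 2.489, 0.002]
force: [0.4, -0.4, 0.9]
finger_gap: 0.0513
grip_force: 0.0
```

Request:
move_arm([
  [[0, 0, 0], [0.04, -0.14, 0], 0.1],
  [[0, 0, 0], [0.04, -0.14, 0], 0.1],
  [[0, 0, 0], [0.04, -0.14, 0], 0.1],
  [[0, 0, 0], [0.04, -0.14, 0], 0.1],
  [[0, 0, 0], [0.04, -0.14, 0], 0.1],
])

```text
clock: 3.9
eef_pos: [0.5042, 0.0617, 0.1145]
eef_rot: [1.909, 2.495, 0.001]
force: [-0.4, 0.5, 0.5]
finger_gap: 0.0511
grip_force: 0.4
```

Run:
```python
from h import *
a=snap('side','s1')
```

```text
(no output)
```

View pics/s1.png

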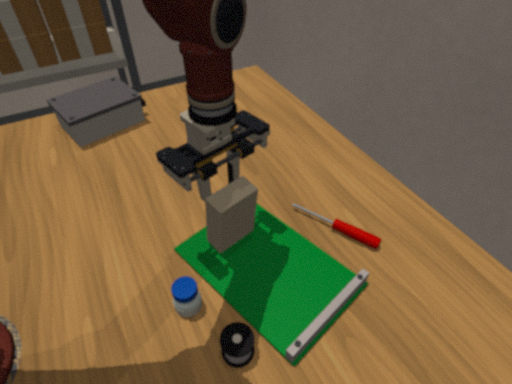

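The fingers are behind the top of the panel. The top has moved to about (232,195) while the foot stays near (220,250), so it is tipping rather than sliding. I'll continue slowly.

Request:
move_arm([
  [[0, 0, 0], [0.04, -0.14, 0], 0.1],
  [[0, 0, 0], [0.04, -0.14, 0], 0.1],
  [[0, 0, 0], [0.04, -0.14, 0], 0.1],
  [[0, 0, 0], [0.04, -0.14, 0], 0.1],
])

```text
clock: 4.35
eef_pos: [0.5088, 0.0443, 0.1141]
eef_rot: [-1.909, -2.495, 0.001]
force: [0.1, -0.3, 0.3]
finger_gap: 0.0511
grip_force: 0.1
```

Run:
```python
from h import *
a=snap('side','s2');cv2.imwrite('pics/s2c.png',cv2.resize(a['image'][140:360,140:400,::-1],None,fx=2.5,fy=2.5))
```

```text
(no output)
```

View pics/s2c.png

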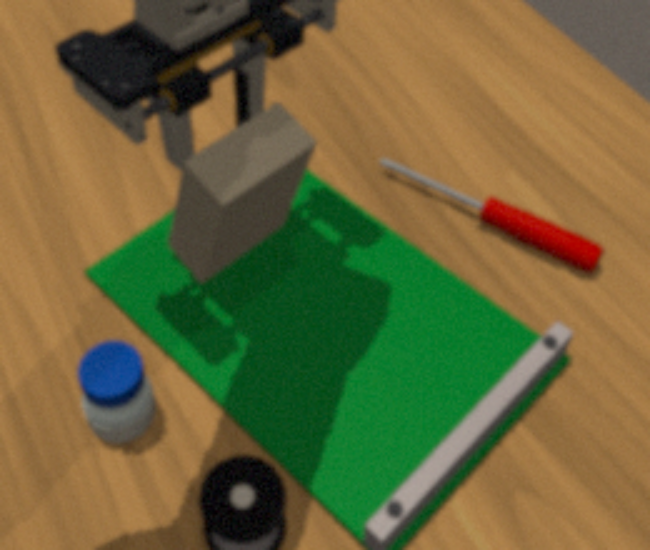

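The housing is clearly tipping about its heel, with the head edge over the plate at about (245,150) in the crop. A few more gentle rows should take it over.

Request:
move_arm([
  [[0, 0, 0], [0.03, -0.09, 0], 0.1],
  [[0, 0, 0], [0.03, -0.09, 0], 0.1],
  [[0, 0, 0], [0.03, -0.09, 0], 0.1],
  [[0, 0, 0], [0.03, -0.09, 0], 0.1],
  [[0, 0, 0], [0.03, -0.09, 0], 0.1],
  [[0, 0, 0], [0.03, -0.09, 0], 0.1],
  [[0, 0, 0], [0, 0, 0], 0.1],
  [[0, 0, 0], [0, 0, 0], 0.1],
])

```text
clock: 5.2
eef_pos: [0.5142, 0.0287, 0.1142]
eef_rot: [-1.909, -2.495, -0.0]
force: [0.2, -1.5, 0.4]
finger_gap: 0.0512
grip_force: 0.0
```

Run:
```python
from h import *
a=snap('side','s3');cv2.imwrite('pics/s3c.png',cv2.resize(a['image'][140:360,140:400,::-1],None,fx=2.5,fy=2.5))
```

```text
(no output)
```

View pics/s3c.png

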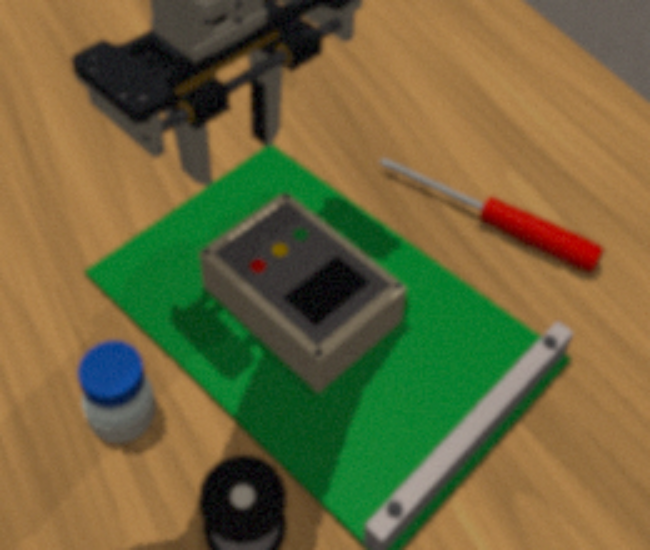

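The housing now lies on its back with the panel up. Its top-face corners in the crop are at (203,250), (285,197), (405,290) and (320,355). I'll back off and measure.

Request:
move_arm([
  [[0, 0, 0.12], [-0.2, 0.65, 0], 0.1],
  [[0, 0, 0.13], [-0.2, 0.65, 0], 0.1],
  [[0, 0, 0], [0, 0, 0], 0.1],
])

```text
clock: 5.55
eef_pos: [0.5013, 0.0712, 0.1146]
eef_rot: [-1.863, -2.528, -0.003]
force: [0.4, -0.5, -0.2]
finger_gap: 0.0509
grip_force: 0.0
```

Run:
```python
from h import *
np.set_printoptions(precision=1,suppress=True)
a=snap('side');t=snap('top','t4')
u=np.array([.2907,-.9568]);e=np.array([.9568,.2907])
for p in [(203,250),(285,197),(405,290),(320,355)]:
    q=onz(a,(p[0]/2.5+140,p[1]/2.5+140),.052)[:2]*1000;print(q,'s',q@u,'l',q@e)
cv2.imwrite('pics/t4c.png',cv2.resize(t['image'][120:310,160:400,::-1],None,fx=3,fy=3))
st=sense();p=st['eef_pos'][:2]*1000;print(p,p@u,p@e,st['eef_rot'])
```

```text
[477.6   5.9] s 133.2155780097472 l 458.6632813100215
[557.5  24.3] s 138.82642193533036 l 540.462092578391
[592.  -96.3] s 264.2676247078521 l 538.415597001119
[ 510.9 -114.6] s 258.188028662092 l 455.5533740190673
[502.3  67.5] 81.43162070569987 500.18112463091643 [ 1.9  2.5 -0. ]
```

View pics/t4c.png

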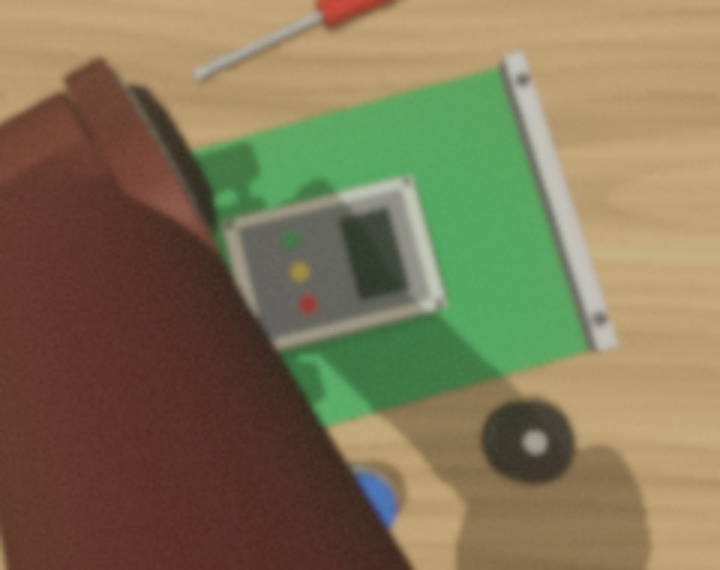

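Foot end is at s≈135 mm and skewed about 3°. The top view shows the same lie, and the bystanders are untouched. I'll lower the tool and push with both fingertips, which will also square it.

Request:
move_arm([
  [[0, 0, 0], [0, 0, -0.96], 0.1],
  [[0, 0, 0], [0, 0, -0.96], 0.1],
  [[0, 0, 0], [0, 0, -0.96], 0.1],
  [[0, 0, 0], [0.1, -0.32, 0], 0.1],
  [[0, 0, 0], [0.1, -0.32, 0], 0.1],
  [[0, 0, 0], [0.1, -0.32, 0], 0.1],
  [[0, 0, 0], [0.06, -0.19, 0], 0.1],
  [[0, 0, 0], [0.06, -0.19, 0], 0.1],
])

```text
clock: 6.45
eef_pos: [0.515, 0.0279, 0.0291]
eef_rot: [-1.874, -2.521, -0.003]
force: [-2.3, 3.0, 3.7]
finger_gap: 0.051
grip_force: 2.2
```

Request:
move_arm([
  [[0, 0, 0], [0.06, -0.2, 0], 0.1],
  [[0, 0, 0], [0.06, -0.2, 0], 0.1],
  [[0, 0, 0], [0.06, -0.2, 0], 0.1],
  [[0, 0, 0], [0.06, -0.2, 0], 0.1],
  [[0, 0, 0], [0.06, -0.2, 0], 0.1],
  [[0, 0, 0], [0.06, -0.2, 0], 0.1],
  [[0, 0, 0], [0.06, -0.2, 0], 0.1],
  [[0, 0, 0], [0.06, -0.2, 0], 0.1],
])

```text
clock: 7.25
eef_pos: [0.5299, -0.018, 0.0288]
eef_rot: [-1.868, -2.526, -0.006]
force: [-2.1, 4.6, 3.4]
finger_gap: 0.0512
grip_force: 2.6
```

Run:
```python
from h import *
a=snap('side');t=snap('top')
u=np.array([.2907,-.9568]);e=np.array([.9568,.2907])
st=sense();p=st['eef_pos'][:2]*1000;print(p,p@u,p@e,st['eef_rot'],st['force'])
i=np.hstack([cv2.resize(x['image'][y:y+190,c:c+200,::-1],None,fx=2,fy=2) for x,y,c in((a,170,180),(t,120,200))])
cv2.imwrite('pics/m5.png',i)
```

```text
[530.30328768 -19.79284005] 173.0969550918982 501.6404070490295 [1.86951234 2.52315822 0.00436166] [-0.90598924  2.54377959  2.50049182]
```

View pics/m5.png

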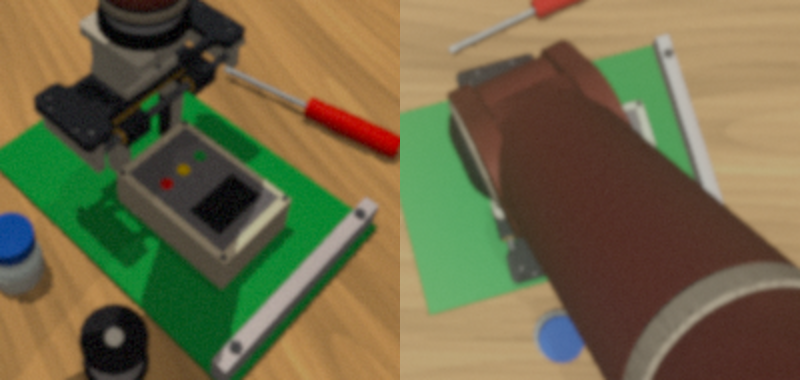

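The housing is being pushed evenly and looks square. Its head-end top corners are near (223,257) and (288,197) in the left half, short of the bar.

Run:
```python
from h import *
a=snap('side')
u=np.array([.2907,-.9568]);e=np.array([.9568,.2907])
for x,y,z in[(223,257,.052),(288,197,.052),(223,286,.008),(118,178,.052),(184,127,.052),(217,352,.034),(363,201,.034)]:
    q=onz(a,(x/2+180,y/2+170),z)[:2]*1000;print((x,y),q@u,q@e)
```

```text
(223, 257) 306.74269680022263 460.45578917666677
(288, 197) 308.62632798674025 545.1203712464195
(223, 286) 310.733865569998 460.6498247198695
(118, 178) 188.67077606941135 452.86239065093434
(184, 127) 190.01673555510106 538.2896594148249
(217, 352) 350.65542607688803 404.72010845533646
(363, 201) 353.08708948781083 601.1861369797637
```

About 39 mm remains. I'll push 30 mm, then creep in until the force rises.

Request:
move_arm([
  [[0, 0, 0], [0.05, -0.16, 0], 0.1],
  [[0, 0, 0], [0.05, -0.16, 0], 0.1],
  [[0, 0, 0], [0.05, -0.16, 0], 0.1],
  [[0, 0, 0], [0.05, -0.16, 0], 0.1],
  [[0, 0, 0], [0.05, -0.16, 0], 0.1],
  [[0, 0, 0], [0.05, -0.16, 0], 0.1],
  [[0, 0, 0], [0.02, -0.06, 0], 0.1],
  [[0, 0, 0], [0.02, -0.06, 0], 0.1],
])

```text
clock: 8.2
eef_pos: [0.5393, -0.0512, 0.0282]
eef_rot: [-1.869, -2.524, -0.002]
force: [-1.6, 5.4, 5.4]
finger_gap: 0.051
grip_force: 3.0
```

Request:
move_arm([
  [[0, 0, 0], [0.01, -0.04, 0], 0.1],
  [[0, 0, 0], [0.01, -0.04, 0], 0.1],
  [[0, 0, 0], [0.01, -0.04, 0], 0.1],
])

```text
clock: 8.5
eef_pos: [0.5401, -0.0546, 0.0282]
eef_rot: [-1.869, -2.524, -0.003]
force: [-1.5, 5.8, 4.5]
finger_gap: 0.0512
grip_force: 2.8
```

Request:
move_arm([
  [[0, 0, 0], [0.01, -0.04, 0], 0.1],
  [[0, 0, 0], [0.01, -0.04, 0], 0.1],
])

```text
clock: 8.7
eef_pos: [0.5405, -0.056, 0.0282]
eef_rot: [-1.868, -2.523, -0.004]
force: [-2.4, 7.8, 6.1]
finger_gap: 0.0512
grip_force: 4.3
```

Request:
move_arm([
  [[0, 0, 0], [0.01, -0.04, 0], 0.1],
])

```text
clock: 8.8
eef_pos: [0.5405, -0.056, 0.0283]
eef_rot: [-1.866, -2.523, -0.005]
force: [-2.8, 10.3, 5.6]
finger_gap: 0.0509
grip_force: 5.2
```

Request:
move_arm([
  [[0, 0, 0], [0.01, -0.04, 0], 0.1],
])

```text
clock: 8.9
eef_pos: [0.5405, -0.056, 0.0283]
eef_rot: [-1.865, -2.522, -0.007]
force: [-3.0, 12.3, 5.3]
finger_gap: 0.051
grip_force: 6.1
```

Request:
move_arm([
  [[0, 0, 0], [0.0, 0, 0], 0.1],
])

```text
clock: 9.0
eef_pos: [0.5405, -0.056, 0.0283]
eef_rot: [-1.865, -2.522, -0.007]
force: [-2.4, 9.4, 5.8]
finger_gap: 0.0511
grip_force: 5.3
```

Contact is confirmed: motion stopped while the force rose to about 12 N. I'll check the fit visually.

Run:
```python
from h import *
a=snap('side')
cv2.imwrite('pics/m6.png',cv2.resize(a['image'][200:360,210:380,::-1],None,fx=3.6,fy=3.6,interpolation=cv2.INTER_CUBIC))
```

```text
(no output)
```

View pics/m6.png

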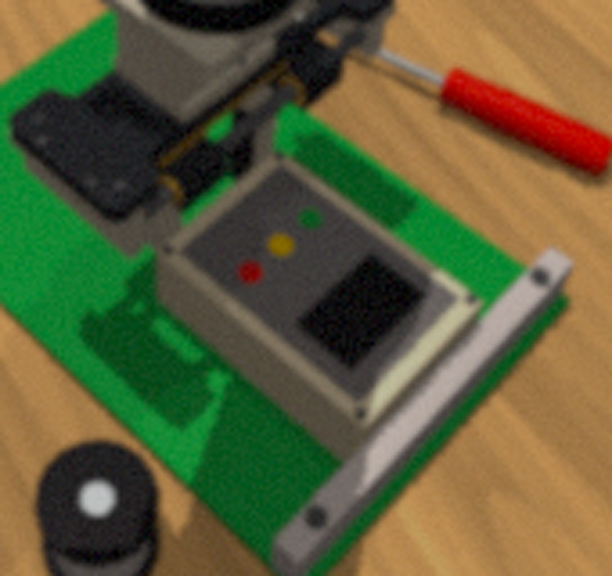

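The head end appears to touch the bar along its full width, from (360,420) to (480,300). I'll retract straight back, raise the tool and move clear of the top camera to measure squareness.

Request:
move_arm([
  [[0, 0, 0], [-0.03, 0.1, 0], 0.1],
  [[0, 0, 0], [-0.15, 0.48, 0], 0.1],
  [[0, 0, 0], [-0.25, 0.8, 0], 0.1],
  [[0, 0, 0], [-0.1, 0.3, 0], 0.1],
  [[0, 0, 0], [0, 0, 0.95], 0.1],
  [[0, 0, 0], [0, 0, 0.95], 0.1],
  [[0, 0, 0], [0, 0, 0.95], 0.1],
  [[0, 0, 0], [0, 0, 0.95], 0.1],
])

```text
clock: 9.85
eef_pos: [0.5251, -0.0123, 0.1426]
eef_rot: [1.873, 2.522, -0.004]
force: [0.3, 0.8, -0.9]
finger_gap: 0.0511
grip_force: 0.0
```

Request:
move_arm([
  [[0, 0, 0.3], [-0.1, 0.95, 0.3], 0.1],
  [[0, 0, 0.3], [-0.1, 0.95, 0.3], 0.1],
  [[0, 0, 0.3], [-0.1, 0.95, 0.3], 0.1],
  [[0, 0, 0.3], [-0.1, 0.95, 0.3], 0.1],
  [[0, 0, 0.3], [-0.1, 0.95, 0.3], 0.1],
  [[0, 0, 0.3], [-0.1, 0.95, 0], 0.1],
  [[0, 0, 0.3], [-0.1, 0.95, 0], 0.1],
  [[0, 0, 0.3], [-0.1, 0.95, 0], 0.1],
])

```text
clock: 10.65
eef_pos: [0.5017, 0.2166, 0.1865]
eef_rot: [1.489, 2.764, -0.004]
force: [-0.2, 0.4, 0.4]
finger_gap: 0.0511
grip_force: 0.0
```

Run:
```python
from h import *
a=snap('top')
cv2.imwrite('pics/m7.png',cv2.resize(a['image'][90:310,170:380,::-1],None,fx=2.7,fy=2.7,interpolation=cv2.INTER_CUBIC))
```

```text
(no output)
```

View pics/m7.png

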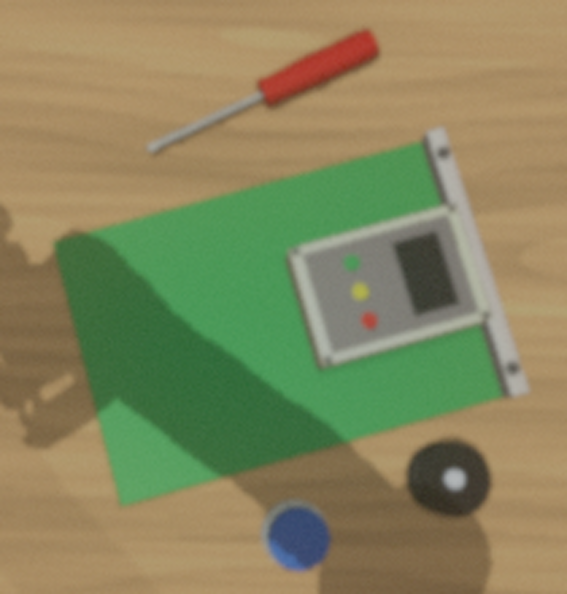

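The housing lies panel-up against the bar and the bystanders are in place. The foot edge runs (290,252) to (322,365), near-parallel to the bar's inner edge (425,140) to (503,397). I'll fit the edges properly.

Run:
```python
from h import *
s=snap('top');hsv=cv2.cvtColor(s['image'],cv2.COLOR_RGB2HSV)
u=np.array([.2907,-.9568]);e=np.array([.9568,.2907])
# rectified s/l map at z=.052 (0.5mm px): saturation profile
def prof(z,s0,s1,l0,l1,axis):
    S=np.arange(s0,s1,.5);L=np.arange(l0,l1,2.)
    R=cv2.Rodrigues(np.array(s['rvec'],float))[0]
    SS,LL=np.meshgrid(S,L);P=(SS[...,None]*u+LL[...,None]*e)/1000
    P=np.dstack([P,np.full(SS.shape,z)]).reshape(-1,3)
    q=cv2.projectPoints(P,np.array(s['rvec'],float),np.array(s['tvec'],float),np.array(s['intrinsics'],float),None)[0].reshape(*SS.shape,2).astype(np.float32)
    img=cv2.remap(hsv[...,1].astype(np.float32),q[...,0],q[...,1],cv2.INTER_LINEAR)
    return S,L,cv2.GaussianBlur(img,(9,1),0)
for nm,z,a in(('foot',.052,(205,235,465,535)),('bar',.034,(335,365,410,450)),('bar2',.034,(335,365,555,592))):
    S,L,im=prof(z,*a,0);k=S[np.argmin(np.diff(im,axis=1),axis=1)]
    f=np.polyfit(L,k,1);r=np.abs(k-np.polyval(f,L))<3;f=np.polyfit(L[r],k[r],1)
    print(nm,'deg',np.degrees(np.arctan(f[0])),'s at mid',np.polyval(f,500 if nm=='foot' else L.mean()),k.std(),r.mean())
```

```text
foot deg 0.22067593074264932 s at mid 216.1895658263306 0.6874976808866265 1.0
bar deg 0.03230964667665049 s at mid 344.5249999999999 0.2947456530637899 1.0
bar2 deg -0.12564843786156973 s at mid 344.60526315789457 0.34712910416507686 1.0
```

Measured skew is about 0.2° and foot to bar is 128.4 mm. That matches the 130 mm length within the calibration error, so it is flush. Handing in.

```bash
python3 -c "
from plant import *
print(hand_in())"
```

```text
the job is handed in; nothing more can be done
None
```

I tipped the housing onto its back with the panel up and pushed it against the stop bar, flush within measurement error and square to about 0.2°. In the final top view the reel, jar and screwdriver look unmoved, and the job is handed in.

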